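# Fit the dividers in the parts bin

### The arm

A 6-joint arm with a two-finger parallel gripper is mounted at the origin on the work surface. World frame = base frame: x ahead of the robot, y to its left, z up, the work surface at z = 0. Lengths are in m, angles in degrees, forces in N, time in s.
With the tool pointing down it reaches from about 0.325 to 0.775 m from the base axis. Payload 5.5 kg.
Tool frame: the origin (TCP) lies at the centre of the arm's flange, where the gripper is bolted on; the fingertips stand 182 mm ahead of it and the grasp point (between the pads) lies 163 mm ahead of it; z points along the fingers, y is the direction in which the jaws open and shut (so a half turn about z gives the same grasp; the last joint's range is limited). The gripper opens to 88 mm and grips with 3 to 60 N. Pads are 20 mm wide; open, the fingers measure 115 mm over their backs; the gripper's body (75 mm by 178 mm) begins 61 mm behind the grasp point.
Start: joints at [65.85, 5.22, 70.514, -0, 104.267, -3.249], TCP at [0.214, 0.561, 0.405] pointing down, gripper open.
Joint ranges: [-164.24, 164.24], [-49.07, 125.15], [9.68, 141.18], [-86.29, 266.29], [3.28, 154.24], [-151.56, 151.56]. Speed limits (degrees/s): [147.25, 147.25, 172.46, 180, 180, 180].

### API

Orientations are given as [roll, pitch, yaw] about the fixed x, y, z axes, in that order (R = Rz(yaw) Ry(pitch) Rx(roll)).
In Python, from station import r gives the robot as it stands. The module is installed in compiled form; this text tells all that it offers. Calls block until the motion is done:
- r.reach(position, orientation): joint-space move of the TCP to a pose.
- r.servo_line(position, rotation=None, speed=0.15): straight line of the TCP; rotation=None keeps the orientation; speed is the mean speed in m/s.
- r.move_joints(angles): joint-space move.
- r.let_go() and r.grab(squeeze=None): open the fingers fully, or close them until they stop; squeeze is the grip in N (None keeps the last).
- r.wait(seconds).
- r.inverse_kinematics(position, orientation): joint angles nearest the present ones, or None.
- r.sense(): the state.
- r.snapshot(name): name is "scene" or "top" or "wrist"; returns a dict with "frame" (480x640x3 uint8, red, green, blue), "fx", "fy", "cx", "cy" (pixels), "R" (3x3) and "t" (3): a world point X has camera coordinates R X + t. Camera axes: x right, y down, z forward; pixel columns grow to the right and rows downward; lengths in m; the calibration is good to about 2 mm. A picture is of the moment at which its call begins. There is no depth.
A pose or a line that the arm cannot do raises r.IKError and nothing moves.
- r.hand_in(): hands the job in, once; it reports no verdict.
The state is a dict: "clock": time; "joints": joint angles; "joint_vel": joint speeds; "joint_torque": joint torques, N m; "tcp_pos": TCP position; "orientation": TCP orientation; "contact_force": force on the tool from outside, world axes, zero at the start; "torque": the same for the moment, N m; "opening": finger opening in m.
Only numpy, scipy, OpenCV 4.12 (cv2) and the standard library are available. Lean on these libraries where they do the work, as an engineer would, in place of code of your own. Each camera call takes 0.05 s, during which the arm holds its last target. There are 200 camera calls.

### The job

The parts bin on the bench still needs its two dividers, which are leaning in the dark stand. Stand the taller divider on edge in the rear grooves of the bin, between its high side walls, and the lower divider in the front grooves, between its low side walls, each upright and fully down on the bin's floor. Lower them home rather than letting them drop, and leave the can, hammer and wrench where they are.

Things in the scene. Friction and masses are not known exactly. Their poses are not given: they have to be found in the camera images.
- tall_divider: the taller loose light grey plastic plate, 8 mm thick (its x), 122 wide (its y), 110 tall (its z, towards the top edge), about 120 g; origin: middle of the bottom edge. Grip tab in the middle of the top edge: 12 mm thick, 60 wide, 22 deep. Front and back alike. Starts leaning in either bay of the stand, top towards the robot, 35 degrees from vertical
- low_divider: the lower loose light grey plastic plate, 8 mm thick (its x), 122 wide (its y), 75 tall (its z, towards the top edge), about 80 g; origin: middle of the bottom edge. Grip tab in the middle of the top edge: 12 mm thick, 60 wide, 22 deep. Front and back alike. Starts leaning in either bay of the stand, top towards the robot, 35 degrees from vertical
- bin: blue open parts bin fixed to the bench, 220 mm long (its x, + to the rear), 142 wide (its y); origin under its centre. Walls and floor 4 mm thick. Rear half: side and rear walls 104 mm high; front half: side walls 70, front wall 40. Inside width 134. Rib pairs on the side walls form facing upright grooves at x = +40 (rear) and -40 (front), one divider edge in each
- groove_rear (a point): point on the bin's inner floor (4 mm above the bench), midway between the two facing rear grooves, axes as the bin's. The ribs stand 15 mm out from the side walls and 101 mm above the bench; the groove is 13 mm wide, flaring to about 25 at the top 10 mm; a divider in it has 6 mm of play to each side wall
- groove_front (a point): point on the bin's inner floor (4 mm above the bench), midway between the two facing front grooves, axes as the bin's. The ribs stand 15 mm out from the side walls and 67 mm above the bench; the groove is 13 mm wide, flaring to about 25 at the top 10 mm; a divider in it has 6 mm of play to each side wall
- stand: dark steel stand fixed to the bench, base 120 (its x) x 310 (its y) mm, origin under its centre. Two bays at y = -82.5 and +82.5: a divider's bottom edge rests on a ledge (x = +30, z = 45) behind a 10 mm lip, its back on two prongs reaching 66 mm up the plate, 50 mm either side of the bay's middle, with 84 mm free between them. Dividers lean to -x
- grease_can: closed grey can, 76 mm across, 100 mm high, loose; not to be disturbed. Origin under its centre
- hammer: loose hammer lying on the bench, not to be disturbed; its handle points to its -x, origin near its middle
- wrench: loose steel wrench lying on the bench, not to be disturbed; lies along its x, origin near its middle
Mind the look-alikes: they are no part of the job. Leave any red or turquoise look-alike of the low_divider alone.

How it is judged (in metres and radians):
At the end, for the whole second after the job is handed in: The tall divider stands in the bin's rear grooves and the low divider in the front grooves: bottom-edge middle within 6 mm of the groove point along the bin, 9 mm across it and 5 mm in height; upright within 0.12 rad, square to the bin within 0.15 rad, slower than 0.02 m/s and off the stand (x of tall_divider in the frame of groove_rear between -0.006 and 0.006 m and y of tall_divider in the frame of groove_rear between -0.009 and 0.009 m and z of tall_divider in the frame of groove_rear between -0.005 and 0.005 m and angle between each of tall_divider, low_divider's own z axis and vertical below 0.12 rad and angle between the x axis of tall_divider and the x axis of groove_rear, either way round below 0.15 rad and linear speed of each of tall_divider, low_divider below 0.02 m/s and contact force between each of tall_divider, low_divider and stand below 0.01 N and x of low_divider in the frame of groove_front between -0.006 and 0.006 m and y of low_divider in the frame of groove_front between -0.009 and 0.009 m and z of low_divider in the frame of groove_front between -0.005 and 0.005 m and angle between the x axis of low_divider and the x axis of groove_front, either way round below 0.15 rad); the robot touches nothing.
It fails at once if the grease can is moved by more than 30 mm (distance of grease_can from where it was at the start of the episode above 0.03 m).
It fails at once if the hammer is moved by more than 30 mm (distance of hammer from where it was at the start of the episode above 0.03 m).
It fails at once if the wrench is moved by more than 30 mm (distance of wrench from where it was at the start of the episode above 0.03 m).
It fails at once if the tall divider drops: it moves faster than 0.6 m/s while the fingers do not touch it (linear speed of tall_divider above 0.6 m/s and contact force between the fingers and tall_divider below 0.02 N).
It fails at once if the low divider drops: it moves faster than 0.6 m/s while the fingers do not touch it (linear speed of low_divider above 0.6 m/s and contact force between the fingers and low_divider below 0.02 N).
It also fails if it takes over 64 s, if anything falls off the work surface, if the arm or the gripper's body presses on something with over 40 N, if the wrist force passes 120 N, or if a joint passes its speed limit or range.

## Working session

There is one attempt and no reset: what is moved stays moved. The work goes in short steps, each a Python script; the robot and the scene stay as the last script left them, time stands still between calls to the robot, and variables do not carry over. Pictures are saved under pics/ and viewed, about 8 in all and at most 12, crops included, and the job is handed in when it is done.

```bash
mkdir -p pics
python3 - <<'E'
from station import r
import cv2,numpy as np
for n in("scene","top"):
    s=r.snapshot(n);cv2.imwrite(f"pics/{n}0.png",s["frame"][:,:,::-1]);np.savez(f"{n}0.npz",**s)
    print(n,s["fx"],s["cx"],s["cy"],np.round(s["R"],3).tolist(),np.round(s["t"],3), -s["R"].T@s["t"])
print(r.sense())
E
```

```text
scene 462.30092249724856 320.8645558041806 239.70419500931052 [[0.821, 0.571, -0.008], [0.379, -0.555, -0.741], [-0.428, 0.605, -0.672]] [-0.453 -0.165  1.268] [ 0.97644481 -0.59972707  0.72638563]
top 570.035426958181 309.1730301814887 244.62490867588318 [[0.006, -1.0, -0.0], [-0.994, -0.006, -0.107], [0.107, 0.001, -0.994]] [0.005 0.535 1.622] [0.35873349 0.00693584 1.66966425]
{'clock': 0.1, 'joints': array([ 6.58487732e+01,  5.25894811e+00,  7.05739680e+01, -1.79867179e-03,
        1.04267833e+02, -3.24969382e+00]), 'joint_vel': array([-0.07073717, -0.187279  , -0.06706343,  0.0039754 ,  0.07454945,
       -0.00538468]), 'joint_torque': array([ 1.60994663e-03, -4.47856593e+01, -4.07570028e+01,  7.00406078e-02,
        2.85096344e-02, -7.91471916e-05]), 'tcp_pos': array([0.21409517, 0.56055737, 0.40362805]), 'orientation': array([-1.79899314e+02, -3.97004955e-03,  1.59098022e+02]), 'contact_force': array([-0.08653755,  0.08064047, -0.22698409]), 'torque': array([-0.00151348, -0.01752008, -0.03239977]), 'opening': 0.08766601772221781}
```

View pics/scene0.png

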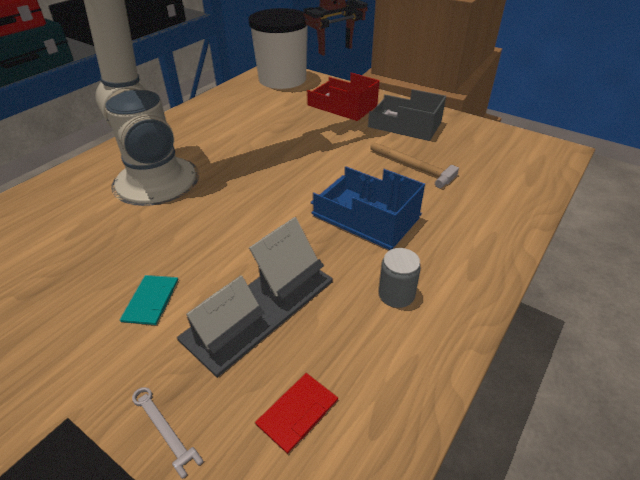

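View pics/top0.png

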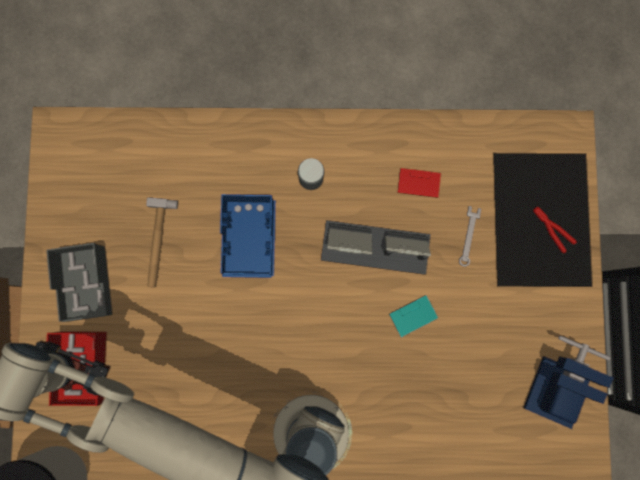

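The scene view shows the tall plate in the bay next to the bin (about 285,258) and the low plate in the other (228,312). In the top view the bin is at (248,236), its rear (high) end up, and the stand at (376,247), slightly turned. The can is at (311,172), between them on the far side.

```bash
cat > h.py <<'E'
import numpy as np,cv2
def ray(s,uv,z):
    uv=np.atleast_2d(uv).astype(float)
    d=np.c_[(uv[:,0]-s["cx"])/s["fx"],(uv[:,1]-s["cy"])/s["fy"],np.ones(len(uv))]@s["R"]
    c=-s["R"].T@s["t"]; return c+d*((z-c[2])/d[:,2])[:,None]
def proj(s,X):
    p=np.atleast_2d(X)@s["R"].T+s["t"]; return np.c_[p[:,0]/p[:,2]*s["fx"]+s["cx"],p[:,1]/p[:,2]*s["fy"]+s["cy"]]
E
python3 - <<'E'
from station import r
from h import *
from scipy.spatial.transform import Rotation as Ro
s=np.load("top0.npz"); s={k:s[k] for k in s}
f=s["frame"].astype(int)
def big(m,box):
    k=np.zeros(m.shape,np.uint8);x0,y0,x1,y1=box;k[y0:y1,x0:x1]=m[y0:y1,x0:x1]
    return max(cv2.findContours(k,0,1)[0],key=cv2.contourArea)
b=big((f[...,2]>f[...,0]*1.6),(200,170,300,300)); t=big((f.max(2)-f.min(2)<25),(312,205,440,290))
for n,c,z in(("bin",b,.07),("stand",t,.005)):
    q=cv2.boxPoints(cv2.minAreaRect(c));P=ray(s,q,z);print(n,q.tolist(),P[:,:2].round(3).tolist(),P.mean(0).round(3),np.linalg.norm(np.diff(P,axis=0),axis=1).round(3))
w=r.snapshot("wrist");st=r.sense()
T=Ro.from_euler("xyz",st["orientation"],degrees=True).as_matrix()
print("cam in tool",T.T@(-w["R"].T@w["t"]-st["tcp_pos"]),(w["R"]@T).round(3).tolist(),w["fx"],w["cx"],w["cy"])
for n,(u,z) in {"can":((311,163),.1),"hammer":((158,205),.02),"wrench":((470,240),.01)}.items():print(n,ray(s,u,z))
E
```

```text
bin [[221.0, 195.0], [274.0, 195.0], [274.0, 276.0], [221.0, 276.0]] [[0.672, 0.261], [0.673, 0.11], [0.442, 0.107], [0.441, 0.256]] [0.557 0.183 0.07 ] [0.151 0.231 0.149]
stand [[320.56597900390625, 259.65313720703125], [325.88525390625, 220.13839721679688], [431.64190673828125, 234.37484741210938], [426.3226318359375, 273.88958740234375]] [[0.494, -0.025], [0.611, -0.04], [0.57, -0.351], [0.454, -0.334]] [ 0.532 -0.188  0.005] [0.118 0.314 0.118]
cam in tool [ 7.83523452e-02 -5.38492894e-05  1.88562274e-02] [[-0.001, 1.0, 0.001], [-0.959, -0.001, -0.284], [-0.284, -0.002, 0.959]] 349.91214631413993 319.1937898430458 233.05951873577843
can [[0.75865531 0.0048776  0.1       ]]
hammer [[0.65052936 0.45278708 0.02      ]]
wrench [[ 0.55385788 -0.46250757  0.01      ]]
```

Run:
```python
from station import r
from h import *
for n,p,y in(("bin",[.557,.183-.085,.42],90),("stand",[.52,-.188-.08,.46],82.5)):
    r.reach(p,[180,0,y]);r.wait(.3);s=r.snapshot("wrist");np.savez(f"w_{n}.npz",**s)
    im=s["frame"][:,:,::-1].copy();cv2.imwrite(f"pics/w_{n}.png",im);print(r.sense()["clock"],r.sense()["joints"].round(1))
```

```text
2.5667 [ 6.600e+00  1.000e-01  7.420e+01 -0.000e+00  1.057e+02  6.500e+00]
4.3 [-30.5   4.   66.2   0.  109.8 -23.1]
```

View pics/w_bin.png

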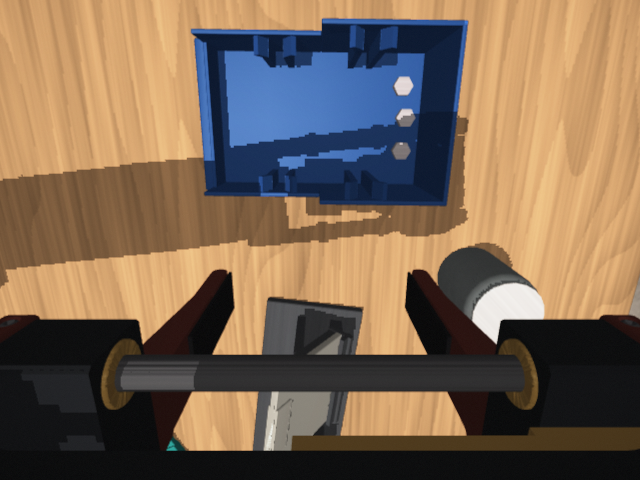

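View pics/w_stand.png

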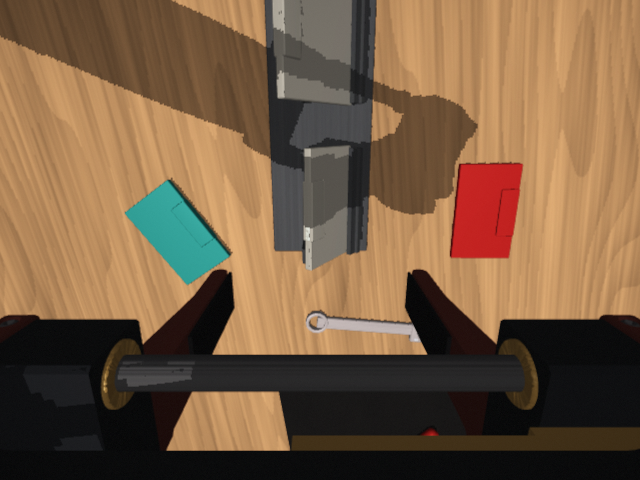

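The bin view shows the bin's rear corners at (467,20) and (445,205), and its front corners at (193,31) and (206,194). The groove ribs are visible at x≈372 (rear) and x≈277 (front). The stand view shows the low plate at (304..352, 146..268) and the tall plate at (275..357, 0..104). I'll turn these into positions now.

Run:
```python
from h import *
L=lambda n:{k:v for k,v in np.load(n).items()}
b=L("w_bin.npz");s=L("w_stand.npz")
f=b["frame"].astype(int);m=((f[...,2]>f[...,0]*1.5)&(f[...,2]>f[...,1]*1.15)).astype(np.uint8);m[240:]=0
m=cv2.morphologyEx(m,3,np.ones((5,5)))
c=max(cv2.findContours(m,0,1)[0],key=cv2.contourArea);q=cv2.approxPolyDP(c,3,True)[:,0];print("bin poly",q.tolist())
rear=ray(b,[[467,20.],[445,205]],.104);fr=ray(b,[[193,31.],[206,194]],.07)
print("rear",rear.round(4).tolist(),"front",fr.round(4).tolist(),np.linalg.norm(rear[0]-rear[1]),np.linalg.norm(fr[0]-fr[1]))
cR=rear.mean(0);cF=fr.mean(0);print("mid",(cR+cF)/2,"len",np.linalg.norm((cR-cF)[:2]),"yaw",np.degrees(np.arctan2(*(cR-cF)[[1,0]])),np.degrees(np.arctan2(*(rear[0]-rear[1])[[1,0]]))-90)
f=s["frame"].astype(int);g=((f.max(2)-f.min(2)<40)&(f.min(2)>85)).astype(np.uint8);g[275:]=0;g[:,:265]=0;g[:,385:]=0
g=cv2.morphologyEx(g,2,np.ones((3,3)))
for c in cv2.findContours(g,0,1)[0]:
    if cv2.contourArea(c)>800:print("plate",cv2.approxPolyDP(c,4,True)[:,0].tolist())
print("stand far end",ray(b,[[268,298.],[362,308]],.005).round(4).tolist(),"near",ray(s,[[276,250.],[367,250]],.005).round(4).tolist())
cv2.imwrite("pics/crop.png",np.hstack([cv2.resize(s["frame"][0:280,260:390,::-1],None,fx=2.1,fy=2.1,interpolation=2),cv2.resize(b["frame"][0:220,180:480,::-1],(520,588))[:588]]) if 0 else cv2.resize(s["frame"][0:280,255:395,::-1],None,fx=2.1,fy=2.1))
```

```text
bin poly [[191, 30], [195, 35], [205, 194], [319, 196], [320, 203], [446, 203], [467, 21], [322, 19], [321, 31]]
rear [[0.6674, 0.2549, 0.104], [0.6653, 0.1135, 0.104]] front [[0.4501, 0.2558, 0.07], [0.4482, 0.1171, 0.07]] 0.14144935223063543 0.1387653749930992
mid [0.55776702 0.18533639 0.087     ] len 0.21721621121022794 yaw -0.5994783846201669 -0.8486927687504249
plate [[348, 146], [304, 148], [310, 195], [304, 199], [308, 216], [303, 227], [308, 269], [345, 251], [344, 207], [323, 224], [309, 225], [310, 158], [326, 153], [337, 158], [348, 154]]
plate [[281, 58], [277, 97], [349, 104], [348, 90], [289, 75]]
plate [[272, 0], [273, 27], [326, 59], [350, 64], [351, 0]]
stand far end [[0.4923, -0.0259, 0.005], [0.6103, -0.0399, 0.005]] near [[0.4535, -0.3341, 0.005], [0.5726, -0.3498, 0.005]]
```

View pics/crop.png

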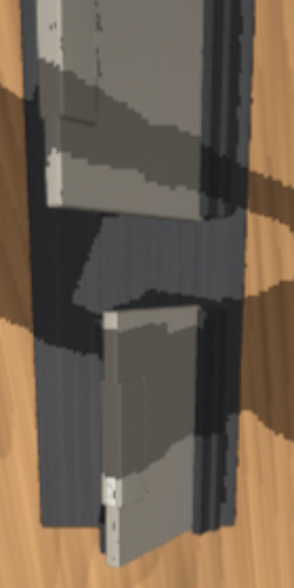

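Run:
```python
from h import *
L=lambda n:{k:v for k,v in np.load(n).items()}
b=L("w_bin.npz");s=L("w_stand.npz");sc=L("scene0.npz")
a=np.radians(-7.05);C=np.array([.5322,-.1874,0]);R=np.array([[np.cos(a),-np.sin(a),0],[np.sin(a),np.cos(a),0],[0,0,1]])
t=np.radians(35);u=np.array([-np.sin(t),0,np.cos(t)]);n=np.array([np.cos(t),0,np.sin(t)])
def st(P):return ((P-C)@R).round(4).tolist()
for nm,h,px in(("low",.075,[[311.2,149],[311.2,270]]),("tall",.110,[[284.5,98.6]])):
    y0=-.0825 if nm=="low" else .0825
    bot=np.array([.030,y0,.045])
    z=(bot+h*u+.004*n)[2];print(nm,"top edge stand frame meas",st(ray(s,px,z)),"pred",(bot+h*u+.004*n).round(4))
    for d in(0,.004):
        bb=bot+d*n
        c=np.array([bb+h*u+.004*n+[0,e,0] for e in(.061,-.061)]+[bb+.004*n+[0,e,0] for e in(.061,-.061)])
        W=c@R.T+C;print(d,"wrist px",proj(s,W).round(0).tolist(),"scene px",proj(sc,W).round(0).tolist())
f=sc["frame"][210:370,170:345,::-1];cv2.imwrite("pics/crop2.png",cv2.resize(f,None,fx=3.5,fy=3.5))
```

```text
low top edge stand frame meas [[-0.0094, -0.0203, 0.1087], [-0.0111, -0.1409, 0.1087]] pred [-0.0097 -0.0825  0.1087]
0 wrist px [[311.0, 150.0], [313.0, 272.0], [351.0, 147.0], [350.0, 252.0]] scene px [[241.0, 276.0], [186.0, 316.0], [261.0, 310.0], [208.0, 351.0]]
0.004 wrist px [[314.0, 150.0], [316.0, 273.0], [355.0, 147.0], [352.0, 253.0]] scene px [[242.0, 276.0], [187.0, 316.0], [262.0, 310.0], [209.0, 352.0]]
tall top edge stand frame meas [[-0.0298, 0.0213, 0.1374]] pred [-0.0298  0.0825  0.1374]
0 wrist px [[278.0, -84.0], [285.0, 98.0], [355.0, -30.0], [352.0, 105.0]] scene px [[296.0, 217.0], [250.0, 248.0], [319.0, 263.0], [277.0, 297.0]]
0.004 wrist px [[283.0, -86.0], [288.0, 98.0], [358.0, -31.0], [355.0, 105.0]] scene px [[297.0, 216.0], [251.0, 248.0], [321.0, 263.0], [278.0, 297.0]]
```

View pics/crop2.png

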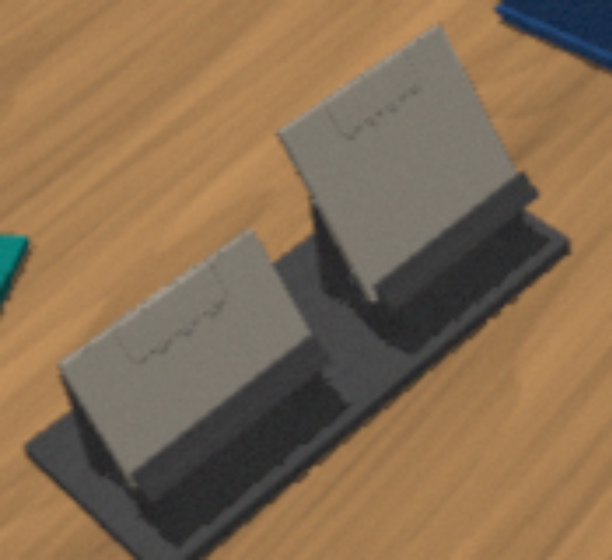

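The low plate spans y -20 to -141 mm in the stand frame and the tall plate's near end is at y +21 mm. Both top edges are within 2 mm of the ledge geometry, and both tabs lie inside the plate outline. Next I'll grasp the tall divider and lift it.

```bash
cat > g.py <<'E'
from h import *
from station import r
from scipy.spatial.transform import Rotation as Ro
YS,YB=-7.05,-.7
C=np.array([.5322,-.1874,0]);B=np.array([.5577,.1853,0])
RS=Ro.from_euler("z",YS,degrees=True).as_matrix();RB=Ro.from_euler("z",YB,degrees=True).as_matrix()
t=np.radians(35);u=np.array([-np.sin(t),0,np.cos(t)]);n=np.array([np.cos(t),0,np.sin(t)])
def eul(M):return Ro.from_matrix(M).as_euler("xyz",degrees=True)
def tool(R,y,z):return eul(R@np.c_[np.cross(y,z),y,z])
EL=tool(RS,n,-u); X=np.array([1.,0,0]);Z=np.array([0,0,1.]); EB=tool(RB,X,-Z); ES=tool(RS,X,-Z)
D={"tall":(.110,.0823,.040),"low":(.075,-.0806,-.040)}
def gp(k,back=0,out=0): # TCP for the leaning grasp, stand frame geometry
    h,y,_=D[k];return C+RS@(np.array([.030,y,.045])+(h-.011+.163+back)*u+out*n)
def bp(k,z,dx=0,dy=0): # TCP with plate's bottom z above the bench
    h,_,x=D[k];return B+RB@np.array([x+dx,dy,z+h-.011+.163])
def pick(k):
    f=lambda m:print(m,"t",round(r.sense()["clock"],2),"open",round(r.sense()["opening"],4),"F",r.sense()["contact_force"].round(1))
    r.reach(gp(k,.09),EL);r.servo_line(gp(k),speed=.1);f("at")
    r.grab(20);r.wait(.2);f("grip")
    r.servo_line(gp(k,.05,.004),speed=.1);f("lifted")
E
python3 - <<'E'
from g import *
for k in D:
    for p,e in((gp(k,.09),EL),(gp(k),EL),(gp(k,.05,.004),EL),(bp(k,.14),EB),(bp(k,.004),EB)):
        q=r.inverse_kinematics(p,e);print(k,p.round(3),None if q is None else np.round(q,1))
pick("tall")
s=r.snapshot("scene");cv2.imwrite("pics/lift1.png",s["frame"][120:400,100:480,::-1])
E
```

```text
tall [ 0.372 -0.085  0.333] [-21.6 -48.5 121.9   8.7  72.6 -14.6]
tall [ 0.423 -0.091  0.26 ] [-19.4 -37.9 123.6   8.1  60.2 -14.2]
tall [ 0.398 -0.088  0.303] [-20.4 -43.5 122.4   8.3  67.1 -14.2]
tall [0.598 0.185 0.402] [ 14.1   9.2  66.5   0.  104.3  14.8]
tall [0.598 0.185 0.266] [14.1 10.1 79.3  0.  90.6 14.8]
low [ 0.372 -0.249  0.305] [-46.  -33.1 116.1  22.5  70.  -41.6]
low [ 0.423 -0.255  0.231] [-41.4 -22.8 116.5  22.3  58.3 -41.4]
low [ 0.398 -0.252  0.274] [-43.5 -28.4 116.   22.1  64.7 -41. ]
low [0.518 0.186 0.367] [ 16.2  -2.7  82.4   0.  100.3  16.9]
low [0.518 0.186 0.231] [16.2 -0.4 93.9  0.  86.4 16.9]
at t 6.39 open 0.0878 F [-0.2 -0.9 -0.4]
grip t 7.74 open 0.0119 F [ 2.  -0.5  0.1]
lifted t 8.39 open 0.0117 F [ 1.1  0.1 -0.4]
```

View pics/lift1.png

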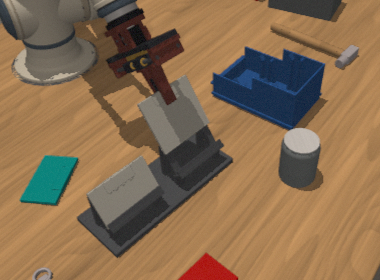

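The picture shows the tall plate held by its tab and clear of the lip, with the opening at 12 mm (the tab's thickness). Now I'll upright it, carry it to the bin and lower it with force checks.

```bash
cat >> g.py <<'E'
def S(m):
    s=r.sense();print(m,"t",round(s["clock"],2),"open",round(s["opening"],4),"F",s["contact_force"].round(1),"M",s["torque"].round(2),"tcp",s["tcp_pos"].round(4));return s
def carry(k):
    h=D[k][0];y=D[k][1]
    r.servo_line(C+RS@np.array([-.03,y,.15+h+.152]),ES,speed=.15)
    r.reach(bp(k,.125),EB);r.wait(.4);return S("above")
def down(k,z0,z1,f0,step=.004,lim=4,speed=.05,dx=0,dy=0):
    z=z0
    while z>z1+1e-6:
        z=max(z-step,z1);r.servo_line(bp(k,z,dx,dy),speed=speed);s=r.sense();d=s["contact_force"]-f0
        if np.linalg.norm(d)>lim:print("contact z",round(z,4),d.round(1),s["torque"].round(2));break
    return z
E
python3 - <<'E'
from g import *
f0=carry("tall")["contact_force"]
for n in("scene","wrist"):
    s=r.snapshot(n);np.savez(f"a_{n}.npz",**s);cv2.imwrite(f"pics/a_{n}.png",s["frame"][:,:,::-1])
sc=cv2.imread("pics/a_scene.png")[20:300,200:520];cv2.imwrite("pics/a.png",np.hstack([cv2.resize(sc,(480,420)),cv2.resize(cv2.imread("pics/a_wrist.png"),None,fx=.5,fy=.5)[:,:].copy() if 0 else cv2.resize(cv2.imread("pics/a_wrist.png")[:420,160:480],(320,420))]))
E
```

```text
above t 11.2 open 0.0115 F [ 0.1  1.1 -0.8] M [-0.07  0.03 -0.02] tcp [0.5978 0.1842 0.3872]
```

View pics/a.png

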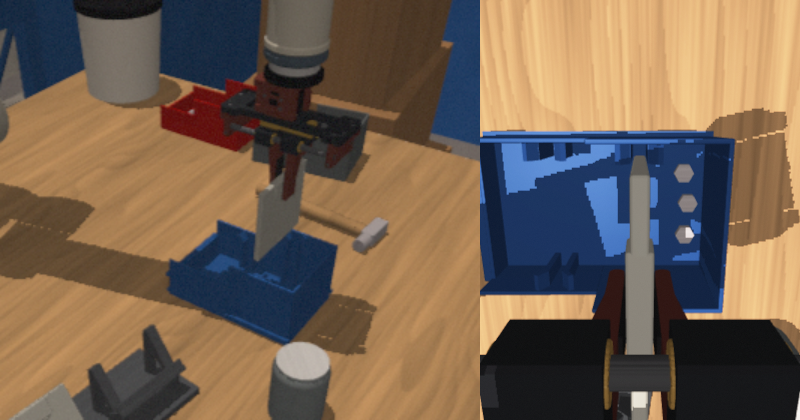

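Run:
```python
from g import *
s={k:v for k,v in np.load("a_wrist.npz").items()}
f=s["frame"][:300,:].astype(int);g=((f.max(2)-f.min(2)<45)&(f.min(2)>75)).astype(np.uint8);g[:,:290]=0;g[:,345:]=0
c=max(cv2.findContours(g,0,1)[0],key=cv2.contourArea);print(cv2.approxPolyDP(c,2,True)[:,0].tolist())
st=r.sense();g0=st["tcp_pos"]
for z,e in((.235,.061),(.125,.061)):
    P=g0*[1,1,0]+np.array([[-.004,e,z],[.004,e,z]]);print("pred",proj(s,P).round(1).tolist())
print(st["orientation"],eul(Ro.from_euler("xyz",EB,degrees=True).as_matrix()))
# groove rib tops check
for x,z in((.04,.101),(-.04,.067)):
    print("rib px pred",x,proj(s,B+np.array([RB@[x+d,e,z] for e in(.067,.052) for d in(-.0125,.0125)])).round(0).tolist())
```

```text
[[315, 156], [310, 175], [310, 237], [305, 253], [306, 299], [333, 299], [333, 249], [329, 238], [329, 176], [325, 158]]
pred [[307.3, 175.9], [328.4, 175.6]]
pred [[312.6, 155.1], [324.4, 154.9]]
[ 1.79993272e+02 -3.81013052e-03  8.92777470e+01] [-180.     0.    89.3]
rib px pred 0.04 [[303.0, 144.0], [336.0, 144.0], [303.0, 165.0], [336.0, 165.0]]
rib px pred -0.04 [[209.0, 143.0], [239.0, 143.0], [210.0, 161.0], [240.0, 161.0]]
```

The held plate is within 1 mm of its predicted position, so I'll lower it.

Run:
```python
from g import *
f0=r.sense()["contact_force"]
z=down("tall",.125,.100,f0,step=.025,lim=5,speed=.08);S("z%.3f"%z)
z=down("tall",z,.003,f0,step=.006,lim=5,speed=.06);S("z%.3f"%z)
```

```text
z0.100 t 11.77 open 0.0119 F [ 0.2 -0.3 -0.5] M [-0.11  0.07 -0.05] tcp [0.5976 0.1848 0.3609]
contact z 0.003 [-0.8 -1.4  6.6] [-0.23  0.42 -0.  ]
z0.003 t 16.02 open 0.0124 F [-1.3 -1.5  5.7] M [-0.23  0.42 -0.  ] tcp [0.5977 0.1848 0.2658]
```

The plate met the floor at the expected height with almost no side force. I'll release it and pick the low divider.

Run:
```python
from g import *
r.let_go();r.wait(.2);S("rel")
r.servo_line(bp("tall",.13),speed=.15)
r.reach(C+RS@np.array([-.10,-.0806,.42]),ES)
s=r.snapshot("top");cv2.imwrite("pics/b.png",np.hstack([cv2.resize(s["frame"][180:290,205:300,::-1],(380,440)),cv2.resize(r.snapshot("scene")["frame"][140:260,290:440,::-1],(400,440))[:, :]]))
pick("low")
f0=carry("low")["contact_force"]
s=r.snapshot("wrist");np.savez("c_wrist.npz",**s);cv2.imwrite("pics/c.png",s["frame"][:,:,::-1])
```

```text
rel t 17.44 open 0.0877 F [-0.4  0.5  0.3] M [-0.06  0.08 -0.02] tcp [0.5977 0.1848 0.265 ]
at t 21.98 open 0.088 F [-0.3  0.2 -0.6]
grip t 23.33 open 0.0119 F [-0.5  0.3 -0.4]
lifted t 23.98 open 0.0113 F [-0.8 -0.9 -1.2]
above t 27.12 open 0.012 F [-0.3 -0.1 -0.9] M [ 0.01  0.04 -0.06] tcp [0.5178 0.1855 0.352 ]
```

View pics/b.png

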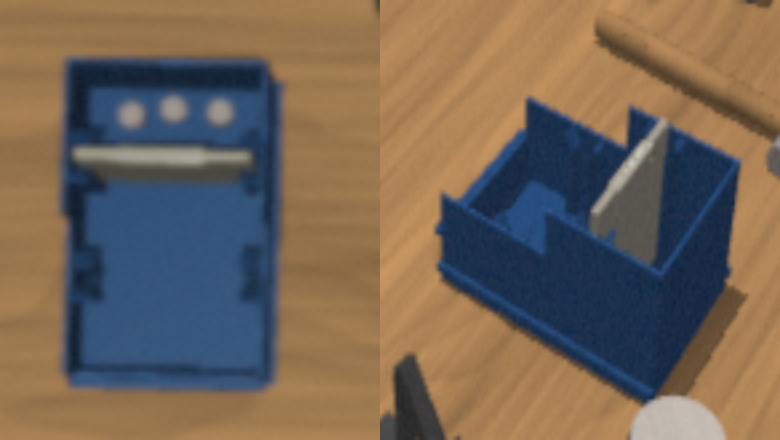

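View pics/c.png

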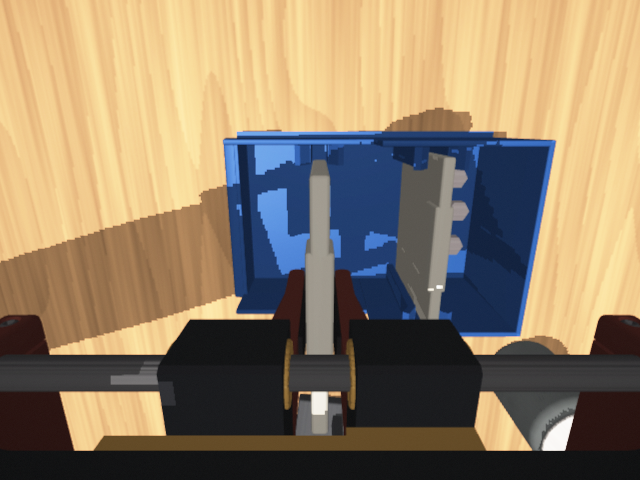

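In both views of the first picture the tall plate stands in the rear grooves. In the wrist view the low plate hangs upright over the front grooves, with its end at (320,160–177) as predicted. I'll lower it.

Run:
```python
from g import *
f0=r.sense()["contact_force"]
z=down("low",.125,.067,f0,step=.03,lim=5,speed=.08);S("z%.3f"%z)
z=down("low",z,.003,f0,step=.006,lim=5,speed=.06);S("z%.3f"%z)
```

```text
z0.067 t 28.19 open 0.012 F [ 0.4  0.5 -0.7] M [-0.06  0.09  0.02] tcp [0.5176 0.1858 0.2933]
z0.003 t 30.94 open 0.012 F [1.2 0.9 0.9] M [-0.04 -0.05 -0.01] tcp [0.5178 0.1858 0.2302]
```

Run:
```python
from g import *
f0=r.sense()["contact_force"]
z=down("low",.003,-.003,f0,step=.001,lim=4,speed=.02);S("z%.3f"%z)
```

```text
contact z 0.002 [-2.8 -1.2  4.6] [-0.16  0.36 -0.  ]
z0.002 t 31.19 open 0.012 F [-1.6 -0.3  5.6] M [-0.16  0.36 -0.  ] tcp [0.5178 0.1858 0.2302]
```

The low plate is on the floor. I'll release it, retreat and inspect.

Run:
```python
from g import *
r.let_go();r.wait(.2);S("rel")
r.servo_line(bp("low",.15),speed=.12)
r.reach([.557,.183-.085,.42],[180,0,90]);r.wait(.5)
s=r.snapshot("wrist");np.savez("e_wrist.npz",**s);S("end")
r.reach([.40,-.1,.45],[180,0,82]);t=r.snapshot("scene");tp=r.snapshot("top");np.savez("e_top.npz",**tp)
cv2.imwrite("pics/e.png",np.hstack([cv2.resize(s["frame"][0:220,180:480,::-1],(450,330)),cv2.resize(t["frame"][140:260,290:440,::-1],(350,330))]))
for x,h,z in((.04,.11,.114),(-.04,.075,.079)):
    W=B+np.array([RB@[x+d,e,z] for e in(.061,-.061) for d in(-.004,.004)]);print("pred plate top px",proj(s,W).round(1).tolist(),"in view",((proj(s,W)-[180,0])*1.5).round(0).tolist())
```

```text
rel t 32.62 open 0.0876 F [ 0.6 -1.3 -0.7] M [-0.1   0.06 -0.  ] tcp [0.5177 0.1858 0.229 ]
end t 35.05 open 0.0878 F [-0.3 -0.7 -0.1] M [-0.04  0.04 -0.01] tcp [0.5569 0.0983 0.42  ]
pred plate top px [[371.2, 29.9], [382.2, 30.1], [363.3, 195.2], [373.0, 195.3]] in view [[287.0, 45.0], [303.0, 45.0], [275.0, 293.0], [289.0, 293.0]]
pred plate top px [[268.3, 40.2], [278.0, 40.3], [272.3, 187.4], [280.9, 187.5]] in view [[133.0, 60.0], [147.0, 60.0], [138.0, 281.0], [151.0, 281.0]]
```

View pics/e.png

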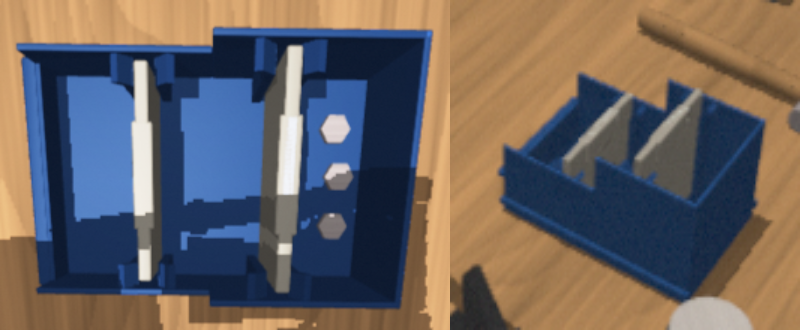

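Both plates' top corners are within about 1 px of the seated, upright prediction: rear (287–303,45) to (275–289,293), front (134–148,60) to (138–151,281). The gripper is clear, so I'll hand in.

Run:
```python
from station import r
r.wait(.3);r.hand_in();print(r.sense()["clock"])
```

```text
the job is handed in; nothing more can be done
the job is handed in; nothing more can be done
```

Both dividers are in the bin and the job is handed in: the tall one stands in the rear grooves and the low one in the front grooves. I lifted each from the stand by its tab and lowered it in small steps until it met the floor at about the expected height (5–7 N). I then released it and backed the arm away.

- **Seating:** in the last wrist view, both top edges matched the upright, fully seated positions to about 1 px (roughly 1 mm). That prediction used my measured bin pose, which came out within 3 mm of the bin's given size.
- **Time:** the clock read about 35 s at the last check, against the 64 s limit.
- **Can, hammer and wrench:** the arm felt no unexpected contact along the way, but I did not measure these three again at the end.
- **Failed checks:** no check failed or disagreed. The hand-in reports no verdict.

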